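Switch on the guarded bench supply

ROBOT

A 6-joint arm with a two-finger parallel gripper is mounted at the origin on a cart in front of the work surface, level with it; the furniture and walls round the work are solid. World frame = base frame: x ahead of the robot, y to its left, z up, the work surface at z = 0. Lengths are in mm, angles in rad, forces in N, time in s.
With the tool pointing down it reaches from about 275 to 750 mm from the base axis. Payload 10.2 kg.
Tool frame: the origin (TCP) lies midway between the tips of the shut fingers; the grasp point (between the pads) lies grasp_offset behind it (grasp_offset is the distance from the TCP to the grasp point, in mm); x points along the fingers, z is the direction in which the jaws open and shut, and the axes are right-handed (so a half turn about x gives the same grasp; the last joint's range is limited). The gripper opens to 85 mm and grips with 20 to 120 N. Pads are 22 mm wide; open, the fingers measure 114 mm over their backs; the gripper's body (76 mm by 85 mm) begins 54 mm behind the grasp point. The pads swing forward as they close: fully open they stand 13 mm farther back than shut.
Start: joints at [-1.443, 0.313, 1.498, -0, 1.331, -0.223], TCP at [180.403, -493.037, 231.294] pointing down, gripper open.
Joint ranges: [-2.94, 2.94], [-0.97, 2.17], [0.19, 2.56], [-1.23, 4.37], [0.02, 3.11], [-2.88, 2.88]. Speed limits (rad/s): [2.39, 2.39, 3.01, 3.14, 3.14, 3.14].

INTERFACE

Orientations are given as a unit quaternion [w, x, y, z].
In Python, from rig import sense, capture, calibration, finish_job, grasp_offset gives the robot as it stands.
- The arm moves only by the shell command python3 -m jog 'ROWS' [FORCE]. ROWS is JSON, a list of rows, each an object with "linear": the shift along the tool's x, y, z scaled (see below), a list of three; "rotation": the turn, a rotation vector about the tool's x, y, z scaled (see below), a list of three; "grip": the finger opening in mm, from 0 to 85.4. A call has 1 to 20 rows; each row is the pose to reach, as a shift and turn from the pose measured when the call began, along the tool's axes at that moment; what a row does not reach only later rows make up. The controller multiplies each number of a shift by 0.3 m and each number of a turn by 0.5 rad. A row lasts 1/12 s, in which the tool goes at most 41.7 mm and 7.16 degrees, less where a joint would pass 70% of its speed; a pose out of reach is approached as far as the arm can. A call with a number of a shift or a turn outside -1 to 1 is refused whole. A call with a gripper value outside its range is refused whole. The fingers move at their own pace and stop on an object; FORCE is the grip in N (left out, the last holds). Time passes only in rows, so rows that repeat a pose let the fingers close. It gives the time, the measured TCP pose, the force and the opening at its end, in the units of the state.
- sense(): the state, without advancing time (a new reading comes with each control period).
- capture(name): name is "scene" or "top" or "wrist"; returns (picture, depth): 384x512x3 uint8, red, green, blue; 384x512 float32, mm along the optical axis (not along the pixel's ray), 0 where there is no reading.
- calibration(name): a dict with "intrinsics" (3x3 intrinsics, pixels), "world_from_camera" (4x4, takes a point from camera to world coordinates). Camera axes: x right, y up, looking along -z (the intrinsics and any distortion apply to the point x, -y, -z); pixel columns grow to the right and rows downward; lengths in mm; the calibration is good to about 2 mm. A picture is of the moment at which its call begins: read the wrist's pose just before it. calibration takes no time and is no camera call; for the wrist camera it gives the pose at the moment of the call.
- finish_job(): hands the job in, once; it reports no verdict.
The state is a dict: "time_s": time; "joints": joint angles; "dq": joint speeds; "tau": joint torques, N m; "eef_pos": TCP position; "ee_rot": TCP orientation; "force": force on the tool from outside, world axes, zero at the start; "wrist_torque": the same for the moment, N m; "grip_width": opening from 0.0 (shut) to 1.0 (fully open).
Only numpy, scipy, OpenCV 4.12 (cv2) and the standard library are available. Lean on these libraries where they do the work, as an engineer would, in place of code of your own. Each camera call takes 0.05 s, during which the arm holds its last target.

TASK

Switch on the guarded bench supply with the fingertips, grasping nothing: lift the hinged steel guard of the guarded switch box with a finger and tip it back past upright so that it stands open, then gently push the toggle beneath it all the way over from left to right, as seen from the guard's front. Last, nudge the guard forward so that it drops fully shut over the toggle, and leave the unguarded switch and the loose things on the bench as they are.

Things in the scene. Friction and masses are not known exactly. Their poses are not given: they have to be found in the camera images.
- guarded_box: The switch box with the hinged steel guard: grey, 140 x 120 mm, 45 mm high to its flat panel, screwed down. Origin: centre of its underside, on the bench. Its x axis points from the front of the guard to the guard's hinge, y to the left seen along x, z up. It stands to the robot's left or right, yawed up to 0.25 rad. The space between panel and guard is open in front and at the sides.
- guard_hinge (a point): Centre of the guard's hinge axis, at (28, 0, 90) mm in the box's frame; axes as the box's; the hinge axis runs along y (8 mm rod). Two fixed brackets carry it: they stand on the panel from x = 22 to 46 mm, rise to z = 95 mm, inner faces at y = +-48 mm (feet at +-44 mm, 3 mm thick). A 6 mm bar joins them behind the hinge, x = 38 to 44, z = 73 to 87 mm.
- guard_tab (a point): Middle of the guard's free front edge (a bent-up lip), where a finger gets under it; it moves with the guard. With the guard shut it is at (-38, 0, 96) mm in the box's frame, standing open on its stop at (58, 0, 149) mm.
- guard (a joint): Guard angle, rad: 0 shut (plate level, underside 43 mm above the panel), grows as the front rises, 1.57 upright, stop at 1.95. Falls by its weight: shut from below 1.5, open to the stop from above 1.65. Steel plate, about 120 g, 92 mm wide in y, 3 mm thick, 54 mm from hinge axis to front bend, then a lip of full width, 13 mm long, bent up 24 degrees. A slot, 17 x 40 mm, shows the toggle.
- toggle (a joint): Angle of the steel toggle lever under the guard, rad: 0 off (leaning 17 degrees to the left, the box's +y), 0.6 on (leaning 17 degrees to the right, -y), stops at both. Pivot at (0, 0, 49) mm in the box's frame, axis along x; past the middle it falls over to the nearer end by itself; a push of 1 to 3 N moves it.
- toggle_tip (a point): Centre of the 12 mm ball on the end of that toggle, 30 mm from the pivot; the lever below it is 9 mm thick. Off: at (0, 9, 78) mm, on: at (0, -9, 78) mm in the box's frame.
- plain_box: The other switch box, without a guard: grey, 140 x 90 mm, 45 mm to its panel, screwed down; origin at the centre of its underside, axes like the guarded box's. It stands in the other of the two places. To be left alone.
- plain_toggle (a joint): Angle of the bare toggle lever on the unguarded box, rad: 0 off, 0.6 on. Stays at 0. Same lever, at the same place in its box.
- rosin: Round cake of rosin in a dark holder, 45 mm across, 16 mm high, loose, between the two boxes; origin at the centre of its underside. Not to be moved.
- small_plane: Small brass finger plane, 29 x 60 x 31 mm high, loose, between the two boxes; origin at the centre of its underside. Not to be moved.
- wing_clamp: Small spool clamp with a wing nut, 35 mm across, 68 mm high, loose, standing between the two boxes; origin at the centre of its underside. Not to be moved.

How it is judged (in metres and radians):
On the way, in this order (a step that is already met when the one before it is completed fails the run):
1. the guard stands tipped back past upright (over 1.65 rad) with the toggle still off (value of joint guard above 1.65 rad and value of joint toggle below 0.1 rad), for 0.1 s.
2. the toggle is over to on while the guard is open (over 1.2 rad) (value of joint toggle above 0.5 rad and value of joint guard above 1.2 rad), for 0.1 s.
At the end, for the whole second after the job is handed in: The toggle under the guard is on (over 0.5 of 0.6 rad), the guard is shut (under 0.06 rad) and at rest, the unguarded toggle is still off (under 0.15 rad), and rosin, small plane and spool clamp are within 20 mm of where they stood (value of joint toggle above 0.5 rad and value of joint guard below 0.06 rad and velocity of joint guard between -0.1 and 0.1 rad/s and value of joint plain_toggle below 0.15 rad and distance of each of rosin, small_plane, wing_clamp from where it was at the start of the episode below 0.02 m); the robot touches nothing.
It fails at once if the unguarded switch is operated (value of joint plain_toggle above 0.2 rad).
It fails at once if a loose thing is lifted, carried or knocked away (over 20 mm) (distance of any of rosin, small_plane, wing_clamp from where it was at the start of the episode above 0.02 m).
It fails at once if the guard or the toggle is forced or pinched (over 40 N) (contact force between the fingers and guard above 40 N or contact force between the fingers and toggle above 40 N).
It also fails if it takes over 56 s, if anything falls off the work surface, if the arm or the gripper's body presses on something with over 40 N, if the wrist force passes 120 N, or if a joint passes its speed limit or range.

## Working session

There is one attempt and no reset: what is moved stays moved. The work goes in short steps, Python scripts to look and compute and a shell command to move; the robot and the scene stay as the last step left them, time stands still between calls to the robot, and variables do not carry over. Pictures are saved under pics/ and viewed, and the job is handed in when it is done.

```bash
ls; mkdir -p pics; python3 - <<'E'
from rig import *
import cv2, numpy as np
s=sense();print({k:np.round(v,3).tolist() for k,v in s.items()}, grasp_offset if not callable(grasp_offset) else grasp_offset())
for n in ("scene","top"):
    p,d=capture(n); cv2.imwrite(f"pics/{n}0.png",p[:,:,::-1]); np.save(f"pics/{n}0.npy",d)
    c=calibration(n); print(n,np.round(c["intrinsics"],1).tolist(),np.round(c["world_from_camera"],3).tolist(),c.keys())
E
```

```text
pics
{'time_s': 0.0, 'joints': [-1.443, 0.313, 1.498, -0.0, 1.331, -0.223], 'dq': [0.001, 0.0, 0.001, 0.001, -0.0, -0.0], 'tau': [-0.001, -41.227, -25.974, -0.0, 0.004, 0.0], 'eef_pos': [180.38, -492.772, 230.74], 'ee_rot': [0.579, 0.405, 0.58, -0.405], 'force': [-0.161, -1.306, 0.025], 'wrist_torque': [0.073, -0.043, -0.008], 'grip_width': 0.998} 18.700000000000003
scene [[384.1, 0.0, 254.9], [0.0, 384.1, 190.4], [0.0, 0.0, 1.0]] [[-0.688, 0.362, -0.629, 43.145], [-0.725, -0.32, 0.609, 515.787], [0.019, 0.875, 0.483, 508.299], [0.0, 0.0, 0.0, 1.0]] dict_keys(['intrinsics', 'world_from_camera'])
top [[376.1, 0.0, 251.5], [0.0, 376.1, 190.7], [0.0, 0.0, 1.0]] [[-0.001, 0.989, -0.15, 446.903], [-1.0, 0.002, 0.02, 1.186], [0.02, 0.15, 0.989, 926.734], [0.0, 0.0, 0.0, 1.0]] dict_keys(['intrinsics', 'world_from_camera'])
```

View pics/scene0.png

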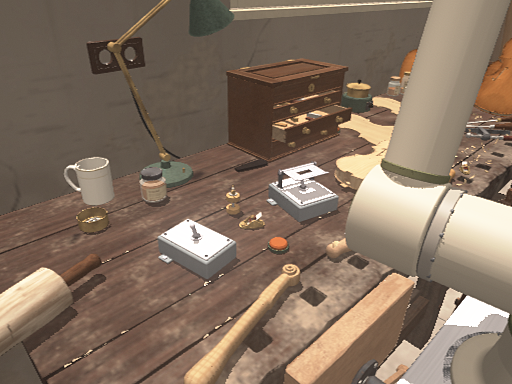

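View pics/top0.png

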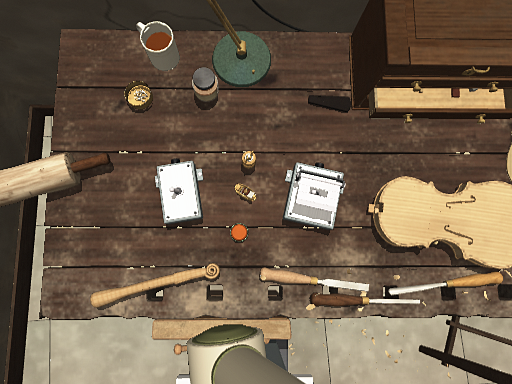

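The scene and top pictures show the guarded box on the right (top ~(315,195)) and the plain box on the left (~(180,192)). The rosin (239,232), plane (245,192) and clamp (249,160) stand between them. I'll enlarge the top view and fit the pose.

```bash
cat > h.py <<'E'
import numpy as np, cv2
from rig import *
def cloud(d,c):
    K=c["intrinsics"];T=np.array(c["world_from_camera"])
    v,u=np.mgrid[:d.shape[0],:d.shape[1]]
    P=np.stack([(u-K[0][2])*d/K[0][0],-(v-K[1][2])*d/K[1][1],-d],-1)
    return P@T[:3,:3].T+T[:3,3]
def proj(p,c):
    K=np.array(c["intrinsics"]);T=np.array(c["world_from_camera"])
    q=(np.atleast_2d(p)-T[:3,3])@T[:3,:3]
    return np.stack([K[0,0]*q[:,0]/-q[:,2]+K[0,2],K[1,1]*-q[:,1]/-q[:,2]+K[1,2]],-1)
E
python3 - <<'E'
from h import *
d=np.load("pics/top0.npy");c=calibration("top");P=cloud(d,c)
for n,(u0,u1,v0,v1) in dict(g=(270,360,150,240),p=(145,215,150,240)).items():
    Q=P[v0:v1,u0:u1].reshape(-1,3);print(n)
    for a,b in ((-10,10),(35,55),(80,110),(50,80)):
        M=(Q[:,2]>a)&(Q[:,2]<b);R=Q[M]
        if len(R)<5: continue
        r=cv2.minAreaRect(R[:,:2].astype(np.float32)); print(a,b,M.sum(),np.median(R[:,2]),r)
    print(np.histogram(Q[:,2],bins=range(-10,130,5)))
im=cv2.imread("pics/top0.png")[145:245,265:375];cv2.imwrite("pics/topcrop.png",cv2.resize(im,None,fx=7,fy=6,interpolation=cv2.INTER_CUBIC)[:600,:800])
im=cv2.imread("pics/scene0.png")[150:230,255:355];cv2.imwrite("pics/scenecrop.png",cv2.resize(im,None,fx=7,fy=7,interpolation=cv2.INTER_CUBIC))
E
```

```text
g
-10 10 4932 0.8172414522136933 ((580.3350219726562, -178.44720458984375), (231.30581665039062, 225.91705322265625), 89.78270721435547)
35 55 1566 45.1428038303759 ((576.5160522460938, -166.78118896484375), (120.300048828125, 149.38804626464844), 77.0284652709961)
80 110 1311 92.52449566219138 ((575.2813110351562, -166.33462524414062), (109.87405395507812, 82.33871459960938), 76.75713348388672)
50 80 53 74.8082486942468 ((566.4395751953125, -162.47024536132812), (102.85010528564453, 100.87520599365234), 76.31237030029297)
(array([  56, 1509, 3271,   96,   29,   15,   21,   28,   43,  128,  619,
        804,   15,    1,    4,    3,    4,   26,   42,  139,  913,  217,
          0,    0,    0,    0,    0]), array([-10,  -5,   0,   5,  10,  15,  20,  25,  30,  35,  40,  45,  50,
        55,  60,  65,  70,  75,  80,  85,  90,  95, 100, 105, 110, 115,
       120, 125]))
p
-10 10 3830 0.8219817886779879 ((579.6014404296875, 163.16180419921875), (225.83628845214844, 175.33245849609375), 0.801316499710083)
35 55 2159 45.36006661575868 ((585.1951293945312, 158.49026489257812), (149.57354736328125, 90.55645751953125), 9.593622207641602)
80 110 21 82.6336378271493 ((578.784423828125, 166.26992797851562), (9.66002082824707, 9.872176170349121), 38.23183822631836)
50 80 61 51.649303594680646 ((589.5753173828125, 152.83294677734375), (60.676055908203125, 70.83645629882812), 70.48495483398438)
(array([  26, 1168, 2529,  107,   29,   10,   20,   34,   44,  126,  802,
       1190,   41,    3,    4,    6,    2,    5,   20,    1,    0,    0,
          0,    0,    0,    0,    0]), array([-10,  -5,   0,   5,  10,  15,  20,  25,  30,  35,  40,  45,  50,
        55,  60,  65,  70,  75,  80,  85,  90,  95, 100, 105, 110, 115,
       120, 125]))
```

View pics/topcrop.png

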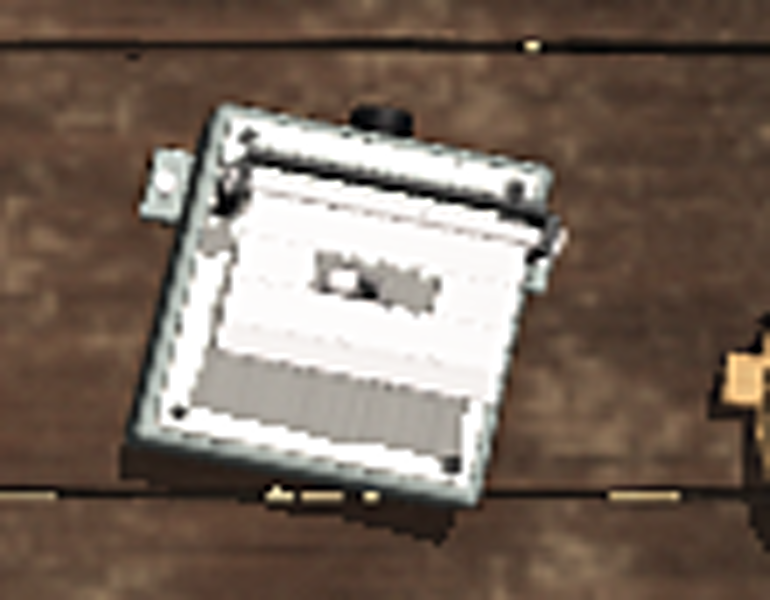

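View pics/scenecrop.png

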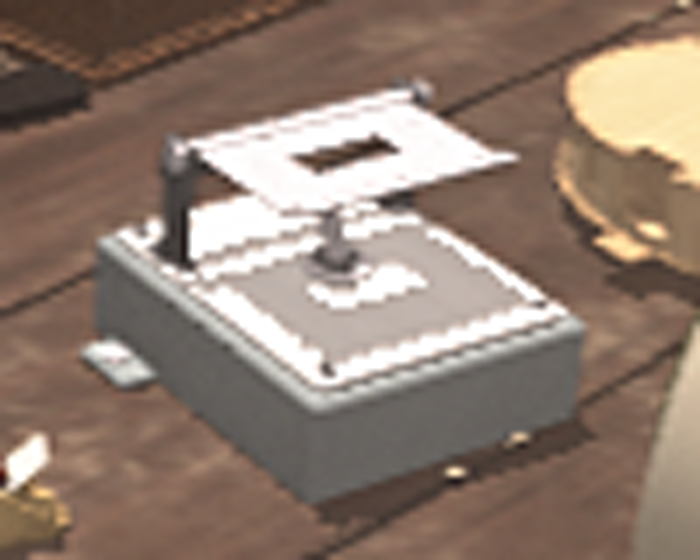

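```bash
cat >> h.py <<'E'
from scipy.spatial.transform import Rotation as Ro
O=np.array([571.9,-165.6,0.]);YAW=-0.229
B=Ro.from_euler('z',YAW)
def w(p): return B.apply(p)+O
def b(p): return B.inv().apply(np.asarray(p)-O)
def Rt(a,z=-1,yaw=0.):  # tool x forward along box x, pitched down a; tool z along z*box y
    x=np.array([np.cos(a),0,-np.sin(a)]);zz=np.array([0,z,0.]);y=np.cross(zz,x)
    return B*Ro.from_euler('z',yaw)*Ro.from_matrix(np.stack([x,y,zz],1))
def cur():
    s=sense();q=s["ee_rot"];return s,np.array(s["eef_pos"]),Ro.from_quat([q[1],q[2],q[3],q[0]])
def go(pb,R=None):
    s,p,R0=cur()
    lin=R0.inv().apply(w(pb)-p)/300
    rv=np.zeros(3) if R is None else (R0.inv()*R).as_rotvec()/0.5
    print("to",pb,"lin",np.round(lin,3).tolist(),"rot",np.round(rv,3).tolist())
def st():
    s,p,R=cur();print("t",round(s["time_s"],2),"box",np.round(b(p),1),"J",np.round(s["joints"],2),"F",np.round(s["force"],1),"xb",np.round(B.inv().apply(R.as_matrix()[:,0]),2),"zb",np.round(B.inv().apply(R.as_matrix()[:,2]),2),"g",round(s["grip_width"],2))
E
python3 - <<'E'
from h import *
st()
for n in("top","scene"):
    c=calibration(n);im=cv2.imread(f"pics/{n}0.png");S=6
    im=cv2.resize(im,None,fx=S,fy=S,interpolation=cv2.INTER_CUBIC)
    def dr(pts,col):
        q=proj(w(np.array(pts,float)),c); q=((q+.5)*S).astype(int); cv2.polylines(im,[q],True,col,1); return q
    q=dr([[70,60,45],[70,-60,45],[-70,-60,45],[-70,60,45]],(0,0,255))
    dr([[28,46,90],[28,-46,90],[-26,-46,90],[-38,-46,96],[-38,46,96],[-26,46,90]],(255,0,0))
    dr([[0,9,78],[0,0,49]],(0,200,0))
    m=q.mean(0).astype(int);cv2.imwrite(f"pics/ov_{n}.png",im[m[1]-300:m[1]+300,m[0]-350:m[0]+350])
_,p,R=cur();print(R.as_matrix().round(2))
for a in (0.5,0.8):
  for z in(-1,1): print(a,z);go([-90,0,180],Rt(a,z))
E
```

```text
t 0.1 box [-307.  -407.5  230.8] J [-1.44  0.31  1.5   0.    1.33 -0.22] F [-0.4 -0.5  0.2] xb [-0.  0. -1.] zb [ 0.55 -0.84 -0.  ] g 1.0
[[-0.    0.94  0.34]
 [ 0.    0.34 -0.94]
 [-1.    0.   -0.  ]]
0.5 -1
to [-90, 0, 180] lin [0.171, 1.349, -0.74] rot [1.044, -0.622, 2.079]
0.5 1
to [-90, 0, 180] lin [0.171, 1.349, -0.74] rot [-4.498, -2.668, -0.799]
0.8 -1
to [-90, 0, 180] lin [0.171, 1.349, -0.74] rot [1.1, -0.449, 1.497]
0.8 1
to [-90, 0, 180] lin [0.171, 1.349, -0.74] rot [-4.799, -1.947, -0.584]
```

View pics/ov_top.png

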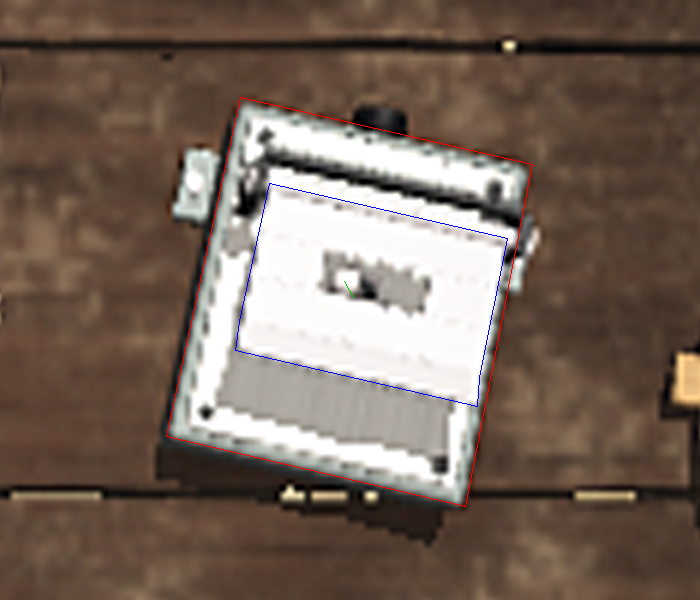

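View pics/ov_scene.png

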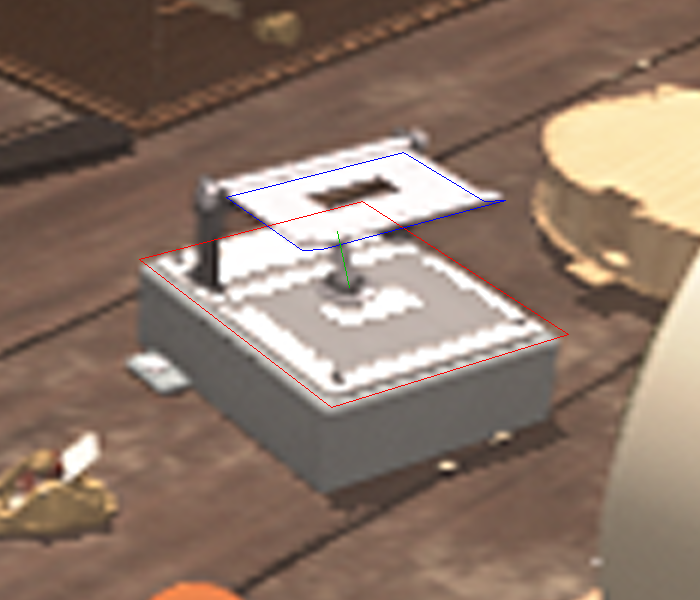

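```bash
python3 -m jog '[{"linear":[0,0.2,-0.1],"rotation":[0.1,-0.04,0.14],"grip":0},{"linear":[0,0.4,-0.2],"rotation":[0.2,-0.08,0.28],"grip":0},{"linear":[0,0.6,-0.35],"rotation":[0.4,-0.16,0.55],"grip":0},{"linear":[0,0.8,-0.5],"rotation":[0.6,-0.24,0.8],"grip":0},{"linear":[0,0.95,-0.6],"rotation":[0.8,-0.33,1.0],"grip":0},{"linear":[0,0.95,-0.6],"rotation":[0.8,-0.33,1.0],"grip":0},{"linear":[0,0.95,-0.6],"rotation":[0.8,-0.33,1.0],"grip":0},{"linear":[0,0.95,-0.6],"rotation":[0.8,-0.33,1.0],"grip":0},{"linear":[0,0.95,-0.6],"rotation":[0.8,-0.33,1.0],"grip":0},{"linear":[0,0.95,-0.6],"rotation":[0.8,-0.33,1.0],"grip":0},{"linear":[0,0.95,-0.6],"rotation":[0.8,-0.33,1.0],"grip":0},{"linear":[0,0.95,-0.6],"rotation":[0.8,-0.33,1.0],"grip":0}]'; python3 - <<'E'
from h import *
st()
for a in (0.5,0.8): go([-80,0,140],Rt(a))
E
```

```text
time_s: 1.1
eef_pos: [385.7, -227.0, 231.0]
ee_rot: [0.614, 0.607, 0.322, -0.388]
force: [-0.2, 0.2, 0.1]
grip_width: -0.001
t 1.1 box [-167.4 -102.   231. ] J [-1.03 -0.1   2.06  0.51  0.89  0.34] F [-0.2  0.2  0.1] xb [ 0.5   0.03 -0.87] zb [ 0.15 -0.99  0.06] g -0.0
to [-80, 0, 140] lin [0.418, 0.153, -0.308] rot [0.298, -0.143, 1.091]
to [-80, 0, 140] lin [0.418, 0.153, -0.308] rot [0.313, -0.096, 0.493]
```

```bash
python3 -m jog '[{"linear":[0.1,0.04,-0.08],"rotation":[0.07,-0.03,0.2],"grip":0},{"linear":[0.2,0.08,-0.15],"rotation":[0.15,-0.06,0.4],"grip":0},{"linear":[0.3,0.11,-0.22],"rotation":[0.22,-0.09,0.6],"grip":0},{"linear":[0.36,0.14,-0.31],"rotation":[0.3,-0.12,0.79],"grip":0},{"linear":[0.36,0.14,-0.31],"rotation":[0.3,-0.12,0.79],"grip":0},{"linear":[0.36,0.14,-0.31],"rotation":[0.3,-0.12,0.79],"grip":0},{"linear":[0.36,0.14,-0.31],"rotation":[0.3,-0.12,0.79],"grip":0},{"linear":[0.36,0.14,-0.31],"rotation":[0.3,-0.12,0.79],"grip":0}]'; python3 - <<'E'
from h import *
st()
for a in (0.5,0.65): go([-80,0,90],Rt(a))
p,d=capture("scene");cv2.imwrite("pics/s1.png",p[:,:,::-1])
p,d=capture("wrist");cv2.imwrite("pics/w1.png",p[:,:,::-1])
E
```

```text
time_s: 1.77
eef_pos: [481.8, -146.9, 152.1]
ee_rot: [0.64, 0.691, 0.147, -0.302]
force: [-0.3, 0.1, 0.4]
grip_width: 0.002
t 1.77 box [-92.   -2.2 152.1] J [-0.73  0.12  2.32  1.94  0.42 -0.72] F [-0.3  0.1  0.4] xb [ 0.8  -0.   -0.61] zb [-0. -1.  0.] g 0.0
to [-80, 0, 90] lin [0.157, -0.141, -0.008] rot [0.002, 0.007, 0.303]
to [-80, 0, 90] lin [0.157, -0.141, -0.008] rot [0.001, 0.007, 0.003]
```

View pics/s1.png

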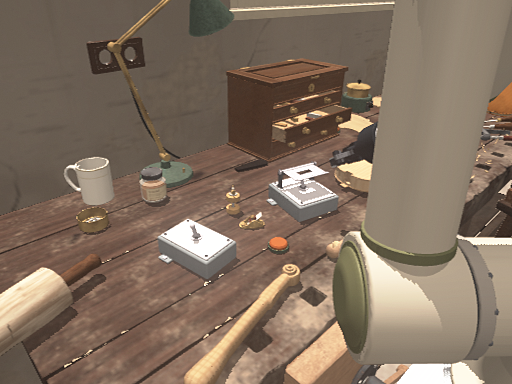

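View pics/w1.png

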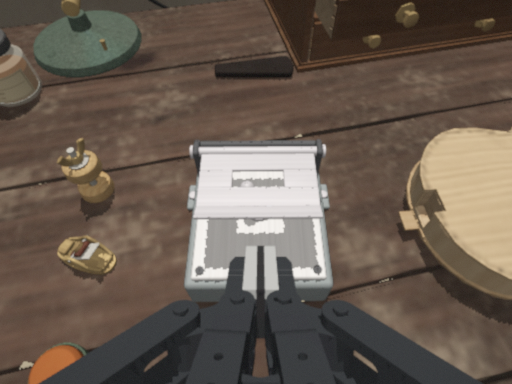

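The wrist view shows the shut fingertips at (260,250), pointing at the guard centre, with the guard's lip near (260,215). The scene view needs a check against the TCP.

```bash
python3 - <<'E'
from h import *
_,p,R=cur()
for n in ("scene","wrist"):
    c=calibration(n)
    print(n,"tcp",proj(p,c),"tab",proj(w(np.array([[-38,0,96.],[-38,46,96],[-38,-46,96]])),c).round(0).tolist())
p_,d=capture("wrist");P=cloud(d,calibration("wrist"))
for u,v in((260,185),(258,235),(215,250),(260,255),(218,214),(300,214)): print(u,v,b(P[v,u]).round(1))
E
```

```text
scene tcp [[332.34251763 164.1675298 ]] tab [[314.0, 177.0], [299.0, 181.0], [329.0, 173.0]]
wrist tcp [[259.31260136 261.1540422 ]] tab [[258.0, 218.0], [193.0, 218.0], [323.0, 218.0]]
260 185 [26.5 -1.6 45.8]
258 235 [-25.2  -0.   45.6]
215 250 [-39.   35.5  45.6]
260 255 [-95.4  -1.6 167.5]
218 214 [-33.4  28.4  95.5]
300 214 [-33.7 -30.1  96.3]
```

```bash
python3 - <<'E'
from h import *
for p in ([-85,0,90],[-66,0,71],[-50,0,70],[-34,0,70]): go(p,Rt(.65))
E
```

```text
to [-85, 0, 90] lin [0.145, -0.151, -0.005] rot [0.004, -0.001, 0.005]
to [-66, 0, 71] lin [0.234, -0.163, -0.005] rot [0.004, -0.001, 0.005]
to [-50, 0, 70] lin [0.278, -0.133, -0.005] rot [0.004, -0.001, 0.005]
to [-34, 0, 70] lin [0.321, -0.101, -0.005] rot [0.004, -0.001, 0.005]
```

```bash
python3 -m jog '[{"linear":[0.07,-0.075,-0.005],"rotation":[0,0,0],"grip":0},{"linear":[0.145,-0.15,-0.005],"rotation":[0,0,0],"grip":0},{"linear":[0.19,-0.157,-0.005],"rotation":[0,0,0],"grip":0},{"linear":[0.234,-0.163,-0.005],"rotation":[0,0,0],"grip":0},{"linear":[0.234,-0.163,-0.005],"rotation":[0,0,0],"grip":0},{"linear":[0.256,-0.148,-0.005],"rotation":[0,0,0],"grip":0},{"linear":[0.278,-0.133,-0.005],"rotation":[0,0,0],"grip":0},{"linear":[0.3,-0.117,-0.005],"rotation":[0,0,0],"grip":0},{"linear":[0.321,-0.101,-0.005],"rotation":[0,0,0],"grip":0},{"linear":[0.321,-0.101,-0.005],"rotation":[0,0,0],"grip":0},{"linear":[0.321,-0.101,-0.005],"rotation":[0,0,0],"grip":0}]'; python3 - <<'E'
from h import *
st()
p,d=capture("wrist");cv2.imwrite("pics/w2.png",p[:,:,::-1])
p,d=capture("scene");cv2.imwrite("pics/s2.png",cv2.resize(p[130:230,250:380,::-1],None,fx=6,fy=6,interpolation=cv2.INTER_CUBIC))
for t in range(0,111,10):
    t=np.radians(t); go([28-52*np.cos(t)-6.7,0,90+52*np.sin(t)-8.8])
E
```

```text
time_s: 2.83
eef_pos: [539.2, -157.7, 70.3]
ee_rot: [0.641, 0.691, 0.149, -0.301]
force: [-0.2, 0.3, -0.2]
grip_width: 0.002
t 2.83 box [-33.7   0.3  70.3] J [-0.65  0.45  2.21  2.42  0.51 -1.18] F [-0.2  0.3 -0.2] xb [ 0.79  0.   -0.61] zb [ 0. -1.  0.] g 0.0
to [np.float64(-30.7), 0, np.float64(81.2)] lin [-0.014, 0.037, 0.001] rot [0.0, 0.0, 0.0]
to [np.float64(-29.91000315663482), 0, np.float64(90.22970523868038)] lin [-0.03, 0.063, 0.001] rot [0.0, 0.0, 0.0]
to [np.float64(-27.56401628086724), 0, np.float64(98.98504745293478)] lin [-0.041, 0.091, 0.001] rot [0.0, 0.0, 0.0]
to [np.float64(-23.733320996790813), 0, np.float64(107.2)] lin [-0.048, 0.12, 0.001] rot [0.0, 0.0, 0.0]
to [np.float64(-18.534311042186854), 0, np.float64(114.62495570370005)] lin [-0.049, 0.15, 0.001] rot [0.0, 0.0, 0.0]
to [np.float64(-12.12495570370005), 0, np.float64(121.03431104218687)] lin [-0.045, 0.18, 0.001] rot [0.0, 0.0, 0.0]
to [np.float64(-4.700000000000007), 0, np.float64(126.2333209967908)] lin [-0.036, 0.209, 0.001] rot [0.0, 0.0, 0.0]
to [np.float64(3.51495254706522), 0, np.float64(130.06401628086724)] lin [-0.022, 0.236, 0.002] rot [0.0, 0.0, 0.0]
to [np.float64(12.270294761319619), 0, np.float64(132.41000315663482)] lin [-0.003, 0.26, 0.002] rot [0.0, 0.0, 0.0]
to [np.float64(21.299999999999997), 0, np.float64(133.2)] lin [0.019, 0.28, 0.002] rot [0.0, 0.0, 0.0]
to [np.float64(30.32970523868038), 0, np.float64(132.41000315663482)] lin [0.044, 0.296, 0.002] rot [0.0, 0.0, 0.0]
to [np.float64(39.085047452934774), 0, np.float64(130.06401628086724)] lin [0.072, 0.308, 0.002] rot [0.0, 0.0, 0.0]
```

View pics/w2.png

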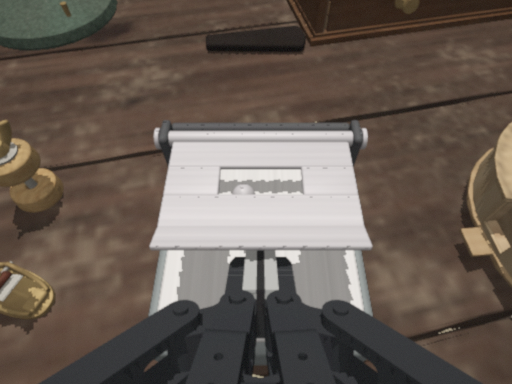

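View pics/s2.png

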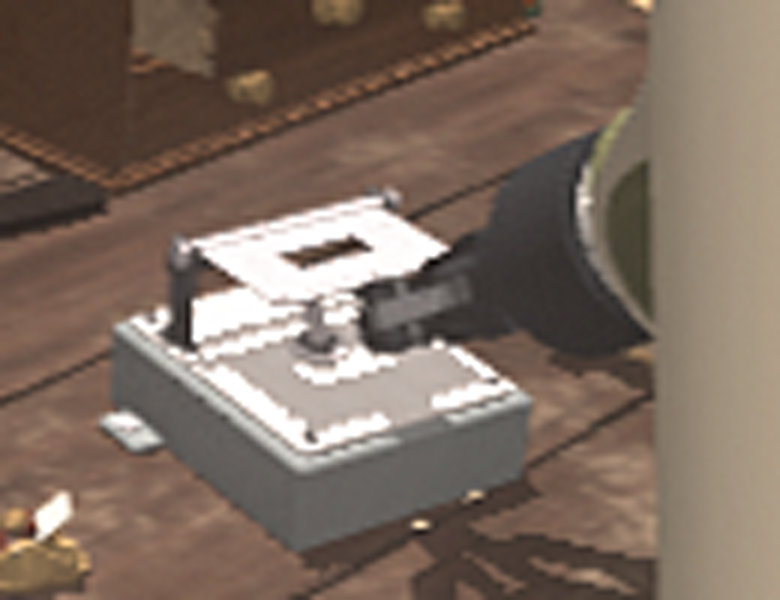

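The wrist view has the fingertips hidden under the lip (edge at row ~245), and the scene crop shows them between guard and panel. Now I'll lift along the arc.

```bash
python3 -m jog '[{"linear":[-0.007,0.018,0.001],"rotation":[0,0,0],"grip":0},{"linear":[-0.014,0.037,0.001],"rotation":[0,0,0],"grip":0},{"linear":[-0.022,0.05,0.001],"rotation":[0,0,0],"grip":0},{"linear":[-0.03,0.063,0.001],"rotation":[0,0,0],"grip":0},{"linear":[-0.036,0.077,0.001],"rotation":[0,0,0],"grip":0},{"linear":[-0.041,0.091,0.001],"rotation":[0,0,0],"grip":0},{"linear":[-0.045,0.105,0.001],"rotation":[0,0,0],"grip":0},{"linear":[-0.048,0.12,0.001],"rotation":[0,0,0],"grip":0},{"linear":[-0.049,0.135,0.001],"rotation":[0,0,0],"grip":0},{"linear":[-0.049,0.15,0.001],"rotation":[0,0,0],"grip":0},{"linear":[-0.047,0.165,0.001],"rotation":[0,0,0],"grip":0},{"linear":[-0.045,0.18,0.001],"rotation":[0,0,0],"grip":0}]'; python3 - <<'E'
from h import *
st()
p,d=capture("wrist");cv2.imwrite("pics/w3.png",p[:,:,::-1])
p,d=capture("scene");cv2.imwrite("pics/s3.png",cv2.resize(p[130:230,250:380,::-1],None,fx=6,fy=6,interpolation=cv2.INTER_CUBIC))
for t in range(60,111,10):
    t=np.radians(t); go([28-52*np.cos(t)-6.7,0,90+52*np.sin(t)-8.8])
E
```

```text
time_s: 3.93
eef_pos: [560.3, -162.8, 121.4]
ee_rot: [0.64, 0.691, 0.149, -0.301]
force: [0.6, -0.2, -0.1]
grip_width: -0.002
t 3.93 box [-1.200e+01  1.000e-01  1.214e+02] J [-0.62  0.35  2.13  2.16  0.38 -0.88] F [ 0.6 -0.2 -0.1] xb [ 0.79  0.   -0.61] zb [ 0. -1.  0.] g -0.0
to [np.float64(-4.700000000000007), 0, np.float64(126.2333209967908)] lin [0.009, 0.026, 0.0] rot [0.0, 0.0, 0.0]
to [np.float64(3.51495254706522), 0, np.float64(130.06401628086724)] lin [0.023, 0.053, 0.0] rot [0.0, 0.0, 0.0]
to [np.float64(12.270294761319619), 0, np.float64(132.41000315663482)] lin [0.042, 0.076, 0.0] rot [0.0, 0.0, 0.0]
to [np.float64(21.299999999999997), 0, np.float64(133.2)] lin [0.064, 0.097, 0.001] rot [0.0, 0.0, 0.0]
to [np.float64(30.32970523868038), 0, np.float64(132.41000315663482)] lin [0.09, 0.113, 0.001] rot [0.0, 0.0, 0.0]
to [np.float64(39.085047452934774), 0, np.float64(130.06401628086724)] lin [0.118, 0.124, 0.001] rot [0.0, 0.0, 0.0]
```

View pics/s3.png

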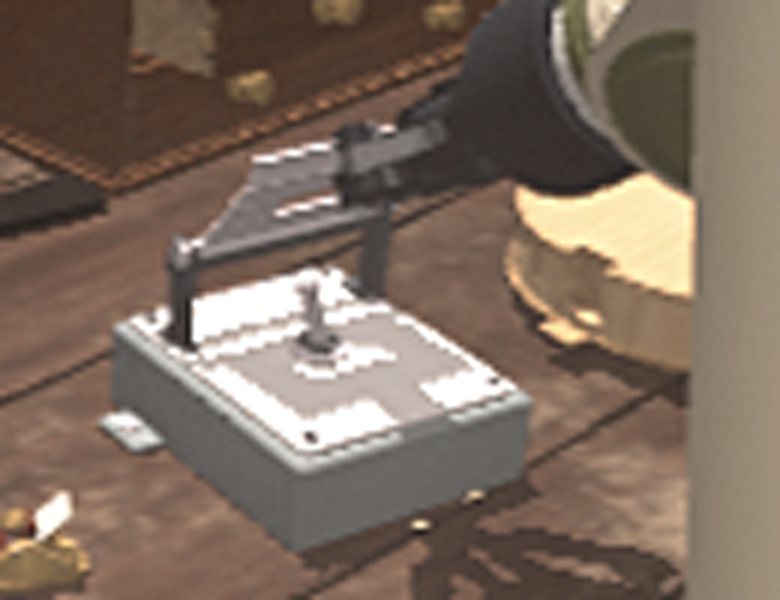

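View pics/w3.png

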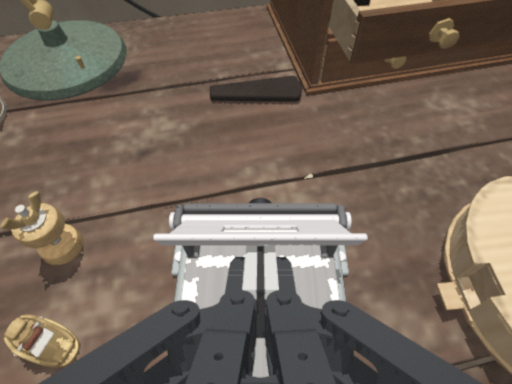

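The guard is at roughly 60° and rests on the fingertips, whose ends are under the plate (lip at row ~238). I'll carry on past upright.

```bash
python3 -m jog '[{"linear":[0.005,0.013,0],"rotation":[0,0,0],"grip":0},{"linear":[0.009,0.026,0],"rotation":[0,0,0],"grip":0},{"linear":[0.016,0.04,0],"rotation":[0,0,0],"grip":0},{"linear":[0.023,0.053,0],"rotation":[0,0,0],"grip":0},{"linear":[0.032,0.065,0],"rotation":[0,0,0],"grip":0},{"linear":[0.042,0.076,0],"rotation":[0,0,0],"grip":0},{"linear":[0.053,0.087,0],"rotation":[0,0,0],"grip":0},{"linear":[0.064,0.097,0],"rotation":[0,0,0],"grip":0},{"linear":[0.077,0.105,0],"rotation":[0,0,0],"grip":0},{"linear":[0.09,0.113,0],"rotation":[0,0,0],"grip":0},{"linear":[0.1,0.117,0],"rotation":[0,0,0],"grip":0},{"linear":[0.1,0.117,0],"rotation":[0,0,0],"grip":0},{"linear":[0.1,0.117,0],"rotation":[0,0,0],"grip":0},{"linear":[0.1,0.117,0],"rotation":[0,0,0],"grip":0}]'; python3 - <<'E'
from h import *
st()
p,d=capture("wrist");cv2.imwrite("pics/w4.png",p[:,:,::-1])
p,d=capture("scene");cv2.imwrite("pics/s4.png",cv2.resize(p[130:230,250:380,::-1],None,fx=6,fy=6,interpolation=cv2.INTER_CUBIC))
for q in ([0,25,140],[-25,0,140],[-25,33,140],[-6,33,125]): go(q,Rt(.65))
for q in ([-10,33,125],[-10,33,80]): go(q,Rt(1.1))
E
```

```text
time_s: 5.2
eef_pos: [604.5, -172.9, 131.3]
ee_rot: [0.641, 0.691, 0.149, -0.301]
force: [0.5, -0.3, 0.6]
grip_width: -0.0
t 5.2 box [ 33.4   0.2 131.3] J [-0.58  0.4   2.    2.05  0.31 -0.72] F [ 0.5 -0.3  0.6] xb [ 0.8   0.   -0.61] zb [ 0. -1.  0.] g -0.0
to [0, 25, 140] lin [-0.106, -0.045, -0.083] rot [0.006, -0.001, 0.003]
to [-25, 0, 140] lin [-0.172, -0.096, 0.0] rot [0.006, -0.001, 0.003]
to [-25, 33, 140] lin [-0.172, -0.095, -0.11] rot [0.006, -0.001, 0.003]
to [-6, 33, 125] lin [-0.091, -0.097, -0.11] rot [0.006, -0.001, 0.003]
to [-10, 33, 125] lin [-0.102, -0.105, -0.11] rot [0.006, 0.0, -0.897]
to [-10, 33, 80] lin [-0.011, -0.224, -0.11] rot [0.006, 0.0, -0.897]
```

View pics/s4.png

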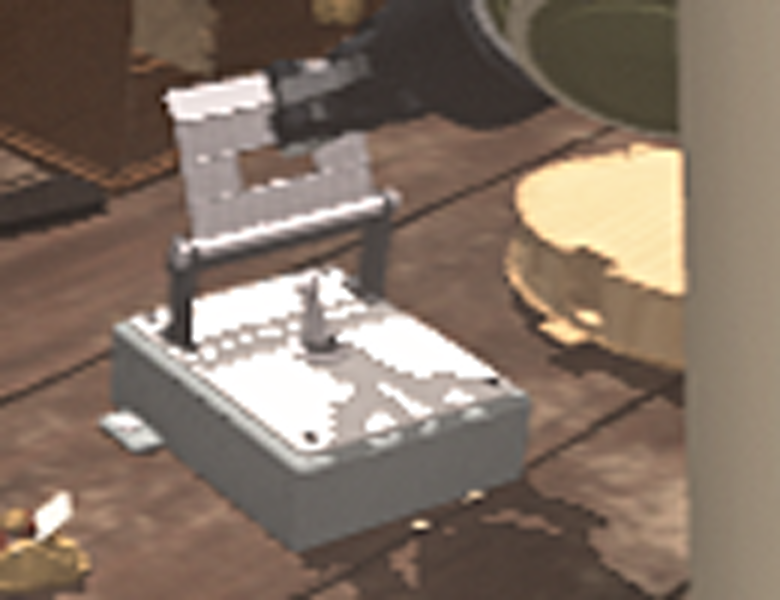

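View pics/w4.png

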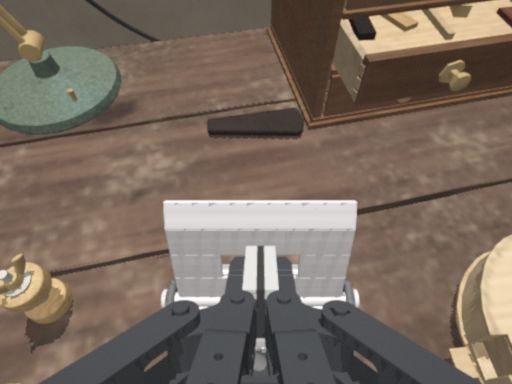

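The scene crop shows the guard standing back past upright against its stop, with the toggle still leaning left. Next I withdraw to the front, shift left, and come down beside the toggle.

```bash
python3 - <<'E'
from h import *
for q in ([-25,0,140],[-25,38,140],[-25,38,71],[7,38,71]): go(q,Rt(.65))
E
```

```text
to [-25, 0, 140] lin [-0.172, -0.096, 0.0] rot [0.006, -0.001, 0.003]
to [-25, 38, 140] lin [-0.172, -0.095, -0.126] rot [0.006, -0.001, 0.003]
to [-25, 38, 71] lin [-0.032, -0.278, -0.127] rot [0.006, -0.001, 0.003]
to [7, 38, 71] lin [0.052, -0.213, -0.127] rot [0.006, -0.001, 0.003]
```

```bash
python3 -m jog '[{"linear":[-0.05,-0.03,0],"rotation":[0,0,0],"grip":0},{"linear":[-0.11,-0.06,0],"rotation":[0,0,0],"grip":0},{"linear":[-0.172,-0.096,-0.03],"rotation":[0,0,0],"grip":0},{"linear":[-0.172,-0.096,-0.08],"rotation":[0,0,0],"grip":0},{"linear":[-0.172,-0.096,-0.127],"rotation":[0,0,0],"grip":0},{"linear":[-0.172,-0.096,-0.127],"rotation":[0,0,0],"grip":0},{"linear":[-0.12,-0.16,-0.127],"rotation":[0,0,0],"grip":0},{"linear":[-0.07,-0.23,-0.127],"rotation":[0,0,0],"grip":0},{"linear":[-0.032,-0.278,-0.127],"rotation":[0,0,0],"grip":0},{"linear":[-0.032,-0.278,-0.127],"rotation":[0,0,0],"grip":0},{"linear":[-0.01,-0.26,-0.127],"rotation":[0,0,0],"grip":0},{"linear":[0.02,-0.238,-0.127],"rotation":[0,0,0],"grip":0},{"linear":[0.052,-0.213,-0.127],"rotation":[0,0,0],"grip":0},{"linear":[0.052,-0.213,-0.127],"rotation":[0,0,0],"grip":0}]'; python3 - <<'E'
from h import *
st()
p,d=capture("wrist");cv2.imwrite("pics/w5.png",p[:,:,::-1])
p,d=capture("scene");cv2.imwrite("pics/s5.png",cv2.resize(p[130:230,250:380,::-1],None,fx=6,fy=6,interpolation=cv2.INTER_CUBIC))
for q in ([7,26,71],[7,8,71]): go(q)
E
```

```text
time_s: 6.47
eef_pos: [590.1, -131.3, 73.9]
ee_rot: [0.642, 0.691, 0.147, -0.299]
force: [-0.2, 0.6, 0.2]
grip_width: 0.0
t 6.47 box [ 9.9 37.6 73.9] J [-0.51  0.5   2.1   2.57  0.42 -1.21] F [-0.2  0.6  0.2] xb [ 0.8  0.  -0.6] zb [ 0. -1.  0.] g 0.0
to [7, 26, 71] lin [0.002, -0.005, 0.04] rot [0.0, 0.0, 0.0]
to [7, 8, 71] lin [0.002, -0.005, 0.1] rot [0.0, 0.0, 0.0]
```

View pics/s5.png

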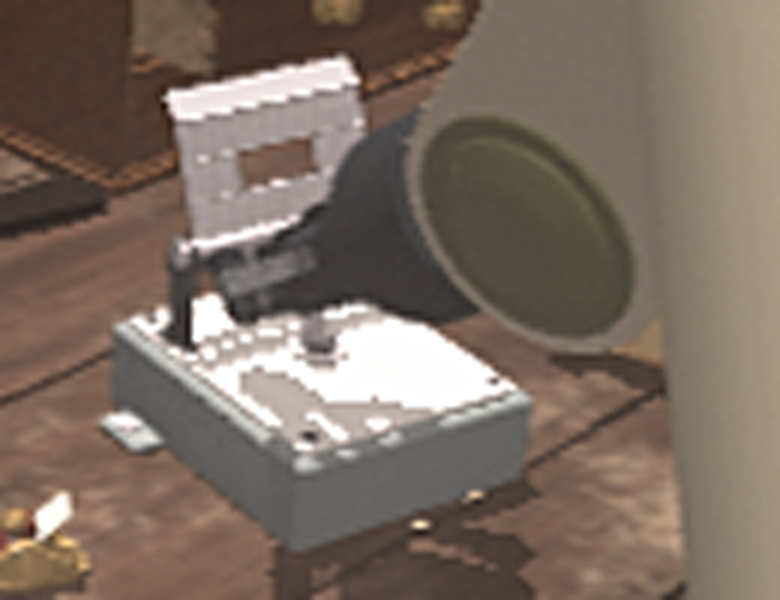

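View pics/w5.png

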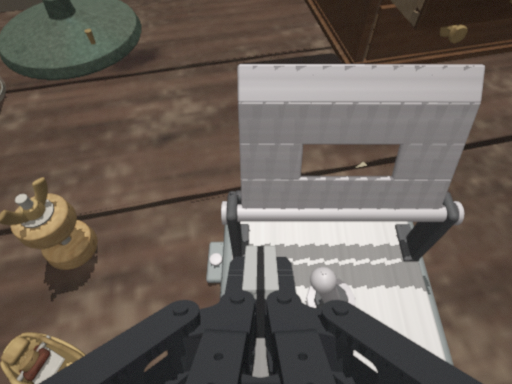

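The fingers are at (260,270), left of the ball at (322,280), and the guard stands open. Now a slow push to the right.

```bash
python3 -m jog '[{"linear":[0.001,-0.004,0.015],"rotation":[0,0,0],"grip":0},{"linear":[0.001,-0.004,0.03],"rotation":[0,0,0],"grip":0},{"linear":[0.001,-0.004,0.038],"rotation":[0,0,0],"grip":0},{"linear":[0.001,-0.004,0.046],"rotation":[0,0,0],"grip":0},{"linear":[0.001,-0.004,0.053],"rotation":[0,0,0],"grip":0},{"linear":[0.001,-0.004,0.06],"rotation":[0,0,0],"grip":0},{"linear":[0.001,-0.004,0.066],"rotation":[0,0,0],"grip":0},{"linear":[0.001,-0.004,0.072],"rotation":[0,0,0],"grip":0},{"linear":[0.001,-0.004,0.077],"rotation":[0,0,0],"grip":0},{"linear":[0.001,-0.004,0.077],"rotation":[0,0,0],"grip":0}]'; python3 - <<'E'
from h import *
st()
p,d=capture("wrist");cv2.imwrite("pics/w6.png",p[:,:,::-1])
E
```

```text
time_s: 7.4
eef_pos: [582.1, -153.0, 71.3]
ee_rot: [0.641, 0.691, 0.148, -0.3]
force: [0.2, -0.1, -1.0]
grip_width: -0.003
t 7.4 box [ 7.1 14.6 71.3] J [-0.57  0.5   2.1   2.47  0.44 -1.16] F [ 0.2 -0.1 -1. ] xb [ 0.8  0.  -0.6] zb [ 0. -1.  0.] g -0.0
```

View pics/w6.png

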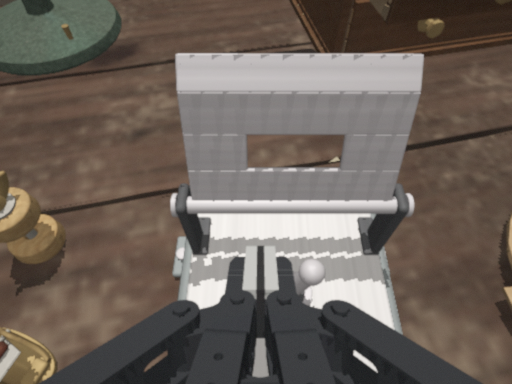

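The ball has gone to (312,271), right of the panel centreline (~292), with no contact force left. I'll back off left and up while tilting the tool to vertical, then check.

```bash
python3 - <<'E'
from h import *
go([7,32,73]);go([-45,32,112]);
go([-60,20,235],Rt(1.5))
E
```

```text
to [7, 32, 73] lin [-0.004, 0.004, -0.057] rot [0.0, 0.0, 0.0]
to [-45, 32, 112] lin [-0.22, 0.003, -0.057] rot [0.0, 0.0, 0.0]
to [-60, 20, 235] lin [-0.508, 0.299, -0.017] rot [0.006, 0.002, -1.701]
```

```bash
python3 -m jog '[{"linear":[-0.004,0.004,-0.03],"rotation":[0,0,0],"grip":0},{"linear":[-0.004,0.004,-0.057],"rotation":[0,0,0],"grip":0},{"linear":[-0.07,0.003,-0.057],"rotation":[0,0,0],"grip":0},{"linear":[-0.14,0.003,-0.057],"rotation":[0,0,0],"grip":0},{"linear":[-0.22,0.003,-0.057],"rotation":[0,0,0],"grip":0},{"linear":[-0.3,0.08,-0.05],"rotation":[0,0,-0.2],"grip":0},{"linear":[-0.38,0.16,-0.04],"rotation":[0,0,-0.4],"grip":0},{"linear":[-0.45,0.24,-0.03],"rotation":[0,0,-0.6],"grip":0},{"linear":[-0.508,0.299,-0.017],"rotation":[0,0,-0.8],"grip":0}]'; python3 - <<'E'
from h import *
st()
p,d=capture("wrist");cv2.imwrite("pics/w7.png",p[:,:,::-1])
p,d=capture("scene");cv2.imwrite("pics/s7.png",cv2.resize(p[130:230,250:380,::-1],None,fx=6,fy=6,interpolation=cv2.INTER_CUBIC))
for a in (1.4,1.5,1.57): go([-30,0,260],Rt(a))
E
```

```text
time_s: 8.2
eef_pos: [538.9, -104.0, 139.4]
ee_rot: [0.616, 0.699, 0.207, -0.297]
force: [0.3, 0.9, 0.4]
grip_width: 0.003
t 8.2 box [-46.2  52.5 139.4] J [-0.57  0.23  2.16  1.66  0.34 -0.33] F [0.3 0.9 0.4] xb [ 0.74  0.09 -0.67] zb [ 0.07 -1.   -0.06] g 0.0
to [-30, 0, 260] lin [-0.245, 0.329, 0.152] rot [0.062, -0.18, -1.327]
to [-30, 0, 260] lin [-0.245, 0.329, 0.152] rot [0.071, -0.177, -1.527]
to [-30, 0, 260] lin [-0.245, 0.329, 0.152] rot [0.077, -0.176, -1.667]
```

View pics/s7.png

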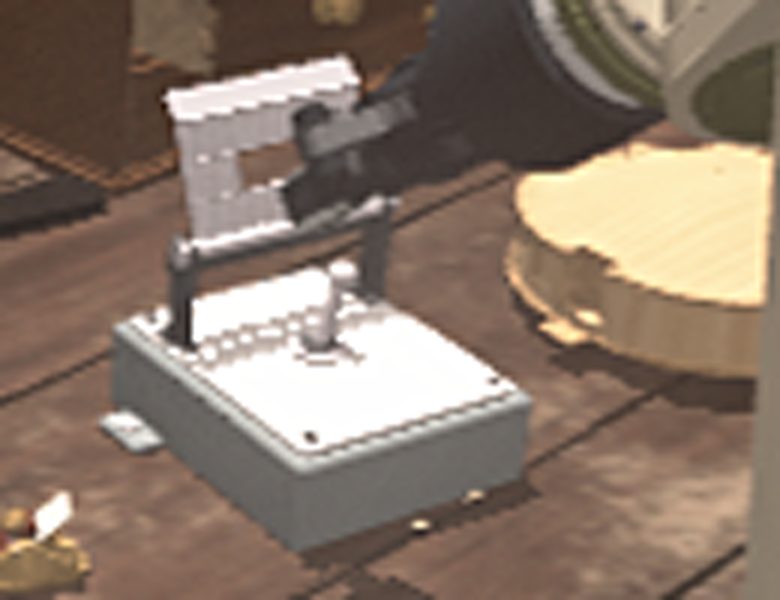

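View pics/w7.png

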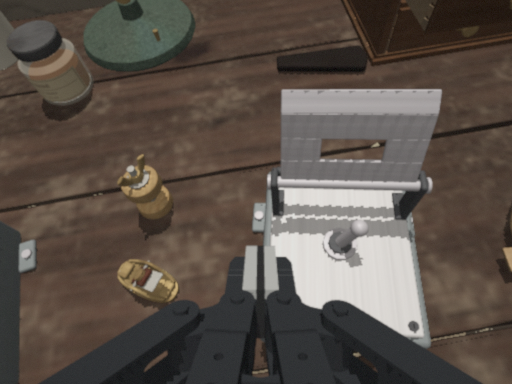

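The toggle now leans right (wrist view: ball (360,228), right of its base (340,243)), and the guard is still open. Next I go up and turn vertical.

```bash
python3 -m jog '[{"linear":[-0.06,0.07,0.03],"rotation":[0.01,-0.03,-0.2],"grip":0},{"linear":[-0.11,0.14,0.06],"rotation":[0.02,-0.05,-0.4],"grip":0},{"linear":[-0.16,0.21,0.09],"rotation":[0.03,-0.08,-0.6],"grip":0},{"linear":[-0.21,0.28,0.12],"rotation":[0.04,-0.1,-0.8],"grip":0},{"linear":[-0.245,0.329,0.152],"rotation":[0.05,-0.13,-1.0],"grip":0},{"linear":[-0.245,0.329,0.152],"rotation":[0.06,-0.15,-1.25],"grip":0},{"linear":[-0.245,0.329,0.152],"rotation":[0.07,-0.176,-1.5],"grip":0},{"linear":[-0.245,0.329,0.152],"rotation":[0.077,-0.176,-1.667],"grip":0},{"linear":[-0.245,0.329,0.152],"rotation":[0.077,-0.176,-1.667],"grip":0},{"linear":[-0.245,0.329,0.152],"rotation":[0.077,-0.176,-1.667],"grip":0},{"linear":[-0.245,0.329,0.152],"rotation":[0.077,-0.176,-1.667],"grip":0},{"linear":[-0.245,0.329,0.152],"rotation":[0.077,-0.176,-1.667],"grip":0},{"linear":[-0.245,0.329,0.152],"rotation":[0.077,-0.176,-1.667],"grip":0}]'; python3 - <<'E'
from h import *
st()
for q in ([95,0,260],[95,0,130],[95,0,124],[36,0,124]): go(q,Rt(1.57))
E
```

```text
t 8.3 box [-45.2  52.2 140.5] J [-0.57  0.23  2.16  1.67  0.34 -0.34] F [ 0.2 -1.2 -0. ] xb [ 0.74  0.09 -0.67] zb [ 0.07 -1.   -0.06] g 0.0
to [95, 0, 260] lin [0.062, 0.609, 0.181] rot [0.077, -0.176, -1.667]
to [95, 0, 130] lin [0.352, 0.288, 0.208] rot [0.077, -0.176, -1.667]
to [95, 0, 124] lin [0.365, 0.273, 0.209] rot [0.077, -0.176, -1.667]
to [36, 0, 124] lin [0.22, 0.141, 0.195] rot [0.077, -0.176, -1.667]out of range; nothing moved
```

That call was refused because turns must stay within ±1, so I'll split it.

```bash
python3 -m jog '[{"linear":[-0.06,0.07,0.03],"rotation":[0.01,-0.03,-0.2],"grip":0},{"linear":[-0.11,0.14,0.06],"rotation":[0.02,-0.05,-0.4],"grip":0},{"linear":[-0.16,0.21,0.09],"rotation":[0.03,-0.08,-0.6],"grip":0},{"linear":[-0.21,0.28,0.12],"rotation":[0.04,-0.1,-0.8],"grip":0},{"linear":[-0.245,0.329,0.152],"rotation":[0.05,-0.13,-1.0],"grip":0},{"linear":[-0.245,0.329,0.152],"rotation":[0.05,-0.13,-1.0],"grip":0},{"linear":[-0.245,0.329,0.152],"rotation":[0.05,-0.13,-1.0],"grip":0},{"linear":[-0.245,0.329,0.152],"rotation":[0.05,-0.13,-1.0],"grip":0},{"linear":[-0.245,0.329,0.152],"rotation":[0.05,-0.13,-1.0],"grip":0}]'; python3 - <<'E'
from h import *
st()
for q in ([30,0,260],[95,0,260],[95,0,130],[95,0,124],[36,0,124]): go(q,Rt(1.57))
E
```

```text
time_s: 9.05
eef_pos: [543.9, -160.6, 264.2]
ee_rot: [0.524, 0.624, 0.348, -0.464]
force: [1.0, 0.8, -0.3]
grip_width: 0.0
t 9.05 box [-28.5  -1.5 264.2] J [-0.55  0.21  1.59  0.15  1.04  1.18] F [ 1.   0.8 -0.3] xb [ 0.33  0.02 -0.94] zb [ 0.01 -1.   -0.02] g 0.0
to [30, 0, 260] lin [0.078, 0.179, -0.002] rot [0.018, -0.047, -0.673]
to [95, 0, 260] lin [0.149, 0.384, 0.001] rot [0.018, -0.047, -0.673]
to [95, 0, 130] lin [0.558, 0.24, 0.01] rot [0.018, -0.047, -0.673]
to [95, 0, 124] lin [0.577, 0.234, 0.01] rot [0.018, -0.047, -0.673]
to [36, 0, 124] lin [0.512, 0.048, 0.008] rot [0.018, -0.047, -0.673]
```

```bash
python3 -m jog '[{"linear":[0.03,0.07,0],"rotation":[0,-0.01,-0.15],"grip":0},{"linear":[0.06,0.14,0],"rotation":[0.01,-0.02,-0.3],"grip":0},{"linear":[0.09,0.22,0],"rotation":[0.01,-0.03,-0.45],"grip":0},{"linear":[0.12,0.3,0],"rotation":[0.018,-0.047,-0.6],"grip":0},{"linear":[0.149,0.384,0],"rotation":[0.018,-0.047,-0.673],"grip":0},{"linear":[0.149,0.384,0],"rotation":[0.018,-0.047,-0.673],"grip":0},{"linear":[0.149,0.384,0],"rotation":[0.018,-0.047,-0.673],"grip":0},{"linear":[0.149,0.384,0],"rotation":[0.018,-0.047,-0.673],"grip":0}]'; python3 - <<'E'
from h import *
st()
p,d=capture("wrist");cv2.imwrite("pics/w8.png",p[:,:,::-1])
for q in ([95,0,180],[95,0,124],[75,0,124],[36,0,124]): go(q,Rt(1.57))
E
```

```text
time_s: 9.72
eef_pos: [664.5, -185.7, 258.9]
ee_rot: [0.44, 0.554, 0.442, -0.552]
force: [-0.5, -0.1, 0.1]
grip_width: -0.003
t 9.72 box [ 94.7   1.4 258.9] J [-0.44  0.7   0.84  0.    1.61  1.35] F [-0.5 -0.1  0.1] xb [-0.  0. -1.] zb [ 0. -1. -0.] g -0.0
to [95, 0, 180] lin [0.267, 0.002, 0.005] rot [0.007, -0.007, 0.0]
to [95, 0, 124] lin [0.454, 0.002, 0.005] rot [0.007, -0.007, 0.0]
to [75, 0, 124] lin [0.454, -0.065, 0.005] rot [0.007, -0.007, 0.0]
to [36, 0, 124] lin [0.454, -0.195, 0.005] rot [0.007, -0.007, 0.0]
```

View pics/w8.png

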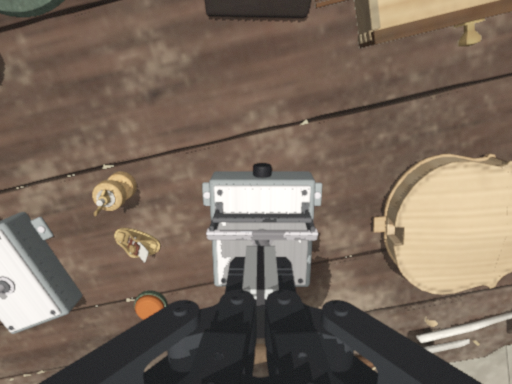

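The wrist view from above shows the guard open (edge at row ~235). The tool is behind it and clear, so I'll lower.

```bash
python3 -m jog '[{"linear":[0.09,0,0.005],"rotation":[0,0,0],"grip":0},{"linear":[0.18,0,0.005],"rotation":[0,0,0],"grip":0},{"linear":[0.267,0,0.005],"rotation":[0,0,0],"grip":0},{"linear":[0.33,0,0.005],"rotation":[0,0,0],"grip":0},{"linear":[0.39,0,0.005],"rotation":[0,0,0],"grip":0},{"linear":[0.454,0,0.005],"rotation":[0,0,0],"grip":0},{"linear":[0.454,0,0.005],"rotation":[0,0,0],"grip":0},{"linear":[0.454,0,0.005],"rotation":[0,0,0],"grip":0}]'; python3 - <<'E'
from h import *
st()
p,d=capture("scene");cv2.imwrite("pics/s9.png",cv2.resize(p[110:230,250:390,::-1],None,fx=5,fy=5,interpolation=cv2.INTER_CUBIC))
for q in ([75,0,126],[36,0,126],[30,0,126]): go(q)
E
```

```text
time_s: 10.43
eef_pos: [663.3, -186.5, 124.9]
ee_rot: [0.44, 0.554, 0.442, -0.551]
force: [0.3, -0.4, -0.1]
grip_width: -0.002
t 10.43 box [ 93.7   0.4 124.9] J [-0.45  0.77  1.06  0.01  1.32  1.35] F [ 0.3 -0.4 -0.1] xb [ 0.  0. -1.] zb [ 0. -1. -0.] g -0.0
to [75, 0, 126] lin [-0.0, -0.065, 0.0] rot [0.0, 0.0, 0.0]
to [36, 0, 126] lin [-0.001, -0.195, -0.0] rot [0.0, 0.0, 0.0]
to [30, 0, 126] lin [-0.001, -0.215, -0.0] rot [0.0, 0.0, 0.0]
```

View pics/s9.png

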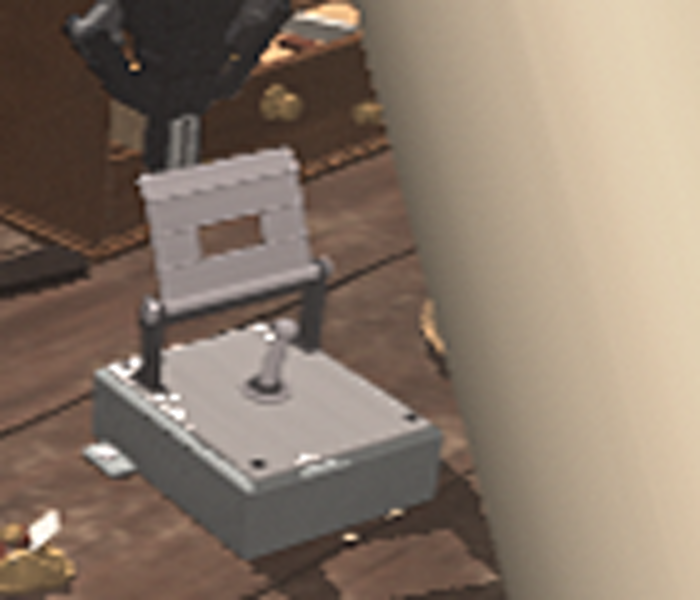

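The fingers are behind the open guard, centred, and the toggle is on. Next I nudge the guard forward.

```bash
python3 -m jog '[{"linear":[0,-0.03,0],"rotation":[0,0,0],"grip":0},{"linear":[0,-0.06,0],"rotation":[0,0,0],"grip":0},{"linear":[0,-0.08,0],"rotation":[0,0,0],"grip":0},{"linear":[0,-0.095,0],"rotation":[0,0,0],"grip":0},{"linear":[0,-0.11,0],"rotation":[0,0,0],"grip":0},{"linear":[0,-0.125,0],"rotation":[0,0,0],"grip":0},{"linear":[0,-0.14,0],"rotation":[0,0,0],"grip":0},{"linear":[0,-0.155,0],"rotation":[0,0,0],"grip":0},{"linear":[0,-0.17,0],"rotation":[0,0,0],"grip":0},{"linear":[0,-0.185,0],"rotation":[0,0,0],"grip":0},{"linear":[0,-0.2,0],"rotation":[0,0,0],"grip":0},{"linear":[0,-0.2,0],"rotation":[0,0,0],"grip":0},{"linear":[0,-0.2,0],"rotation":[0,0,0],"grip":0}]'; python3 - <<'E'
from h import *
st()
p,d=capture("scene");cv2.imwrite("pics/s10.png",cv2.resize(p[110:230,250:390,::-1],None,fx=5,fy=5,interpolation=cv2.INTER_CUBIC))
E
```

```text
time_s: 11.57
eef_pos: [605.3, -173.4, 125.9]
ee_rot: [0.441, 0.555, 0.441, -0.551]
force: [-0.0, -0.2, 0.2]
grip_width: -0.0
t 11.57 box [ 34.4  -0.  125.9] J [-0.47  0.63  1.29  0.    1.21  1.33] F [-0.  -0.2  0.2] xb [ 0.  0. -1.] zb [ 0. -1. -0.] g -0.0
```

View pics/s10.png

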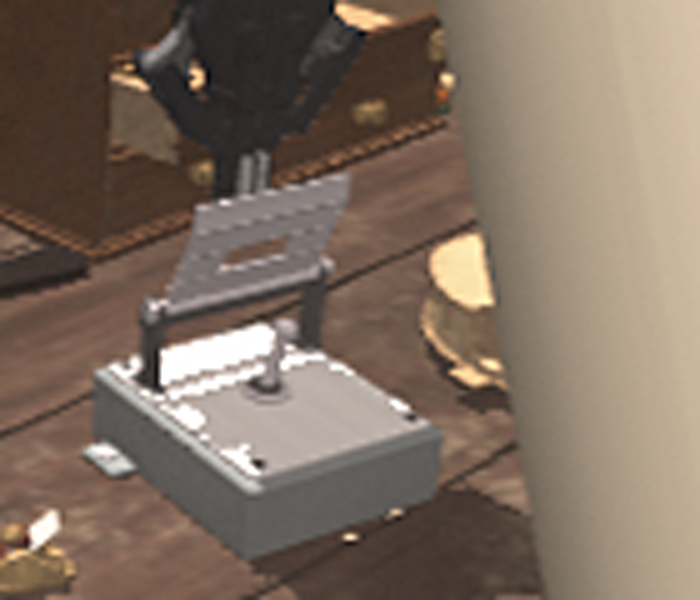

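The guard is tipped forward of upright, on its way down. I'll raise the tool straight up and look again.

```bash
python3 -m jog '[{"linear":[0,0.02,0],"rotation":[0,0,0],"grip":0},{"linear":[-0.1,0.02,0],"rotation":[0,0,0],"grip":0},{"linear":[-0.2,0.02,0],"rotation":[0,0,0],"grip":0},{"linear":[-0.3,0.02,0],"rotation":[0,0,0],"grip":0},{"linear":[-0.3,0.02,0],"rotation":[0,0,0],"grip":0},{"linear":[-0.3,0.02,0],"rotation":[0,0,0],"grip":0},{"linear":[-0.3,0.02,0],"rotation":[0,0,0],"grip":0},{"linear":[-0.3,0.02,0],"rotation":[0,0,0],"grip":0}]'; python3 - <<'E'
from h import *
st()
p,d=capture("scene");cv2.imwrite("pics/s11.png",cv2.resize(p[110:230,250:390,::-1],None,fx=5,fy=5,interpolation=cv2.INTER_CUBIC))
cv2.imwrite("pics/s11full.png",p[:,:,::-1])
P=cloud(d,calibration("scene"));Q=b(P.reshape(-1,3));M=(abs(Q[:,1])<40)&(Q[:,0]>-36)&(Q[:,0]<20)&(Q[:,2]>85)&(Q[:,2]<200)
A=np.c_[Q[M][:,0],np.ones(M.sum())];print(M.sum(),np.linalg.lstsq(A,Q[M][:,2],rcond=None)[0])
E
```

```text
time_s: 12.28
eef_pos: [610.8, -174.9, 214.4]
ee_rot: [0.44, 0.554, 0.442, -0.552]
force: [-0.1, -0.4, -0.3]
grip_width: 0.002
t 12.28 box [ 40.   -0.3 214.4] J [-0.46  0.57  1.15  0.    1.41  1.33] F [-0.1 -0.4 -0.3] xb [ 0.  0. -1.] zb [ 0. -1. -0.] g 0.0
264 [-5.80594835e-02  9.31222288e+01]
```

View pics/s11.png

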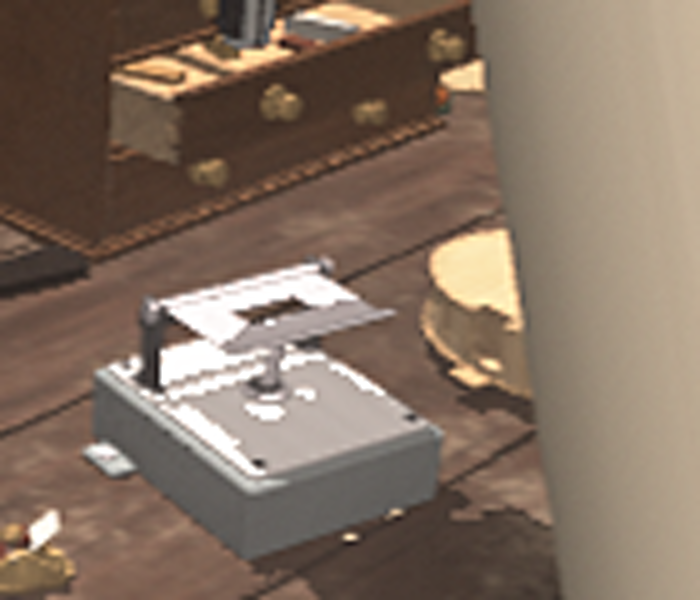

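View pics/s11full.png

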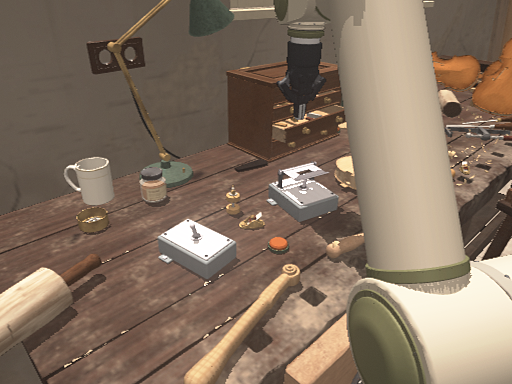

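The guard looks shut, the toggle is on, and the loose things are in place. I'll move a bit higher and compare numerically with the first picture.

```bash
python3 -m jog '[{"linear":[-0.05,0,0],"rotation":[0,0,0],"grip":0},{"linear":[-0.1,0,0],"rotation":[0,0,0],"grip":0},{"linear":[-0.1,0,0],"rotation":[0,0,0],"grip":0},{"linear":[-0.1,0,0],"rotation":[0,0,0],"grip":0},{"linear":[-0.1,0,0],"rotation":[0,0,0],"grip":0},{"linear":[-0.1,0,0],"rotation":[0,0,0],"grip":0}]'; python3 - <<'E'
from h import *
st()
p,d=capture("scene");c=calibration("scene");d0=np.load("pics/scene0.npy");p0=cv2.imread("pics/scene0.png")[:,:,::-1]
for D in (d0,d):
    P=cloud(D,c);Q=b(P.reshape(-1,3));M=(abs(Q[:,1])<44)&(Q[:,0]>-24)&(Q[:,0]<22)&(Q[:,2]>80)&(Q[:,2]<200)
    A=np.c_[Q[M][:,0],np.ones(M.sum())];print("plate fit",M.sum(),np.linalg.lstsq(A,Q[M][:,2],rcond=None)[0])
    M=(abs(Q[:,1])<48)&(Q[:,0]<-30)&(Q[:,0]>-45)&(Q[:,2]>80)&(Q[:,2]<130);print("lip",M.sum(),np.median(Q[M],0).round(1),Q[M][:,2].max())
df=np.abs(p.astype(int)-p0).sum(2)
print("loose diff",df[180:255,220:292].mean(),(df[180:255,220:292]>90).sum(),"plain",(df[215:280,150:240]>90).sum())
cv2.imwrite("pics/s12.png",cv2.resize(p[150:260,220:350,::-1],None,fx=5,fy=5,interpolation=cv2.INTER_CUBIC))
cv2.imwrite("pics/w12.png",capture("wrist")[0][:,:,::-1])
E
```

```text
time_s: 12.83
eef_pos: [610.4, -174.9, 243.1]
ee_rot: [0.439, 0.554, 0.442, -0.552]
force: [0.8, -0.3, 0.6]
grip_width: 0.001
t 12.83 box [ 39.6  -0.3 243.1] J [-0.47  0.56  1.1   0.    1.48  1.33] F [ 0.8 -0.3  0.6] xb [-0.    0.01 -1.  ] zb [ 0.   -1.   -0.01] g 0.0
plate fit 245 [-1.02969179e-02  9.30805791e+01]
lip 48 [-34.9   3.3  97. ] 98.53486738000049
plate fit 251 [-9.75770161e-03  9.29676605e+01]
lip 47 [-34.6   4.4  97.1] 98.47582740216541
loose diff 2.3496296296296295 0 plain 0
```

View pics/s12.png

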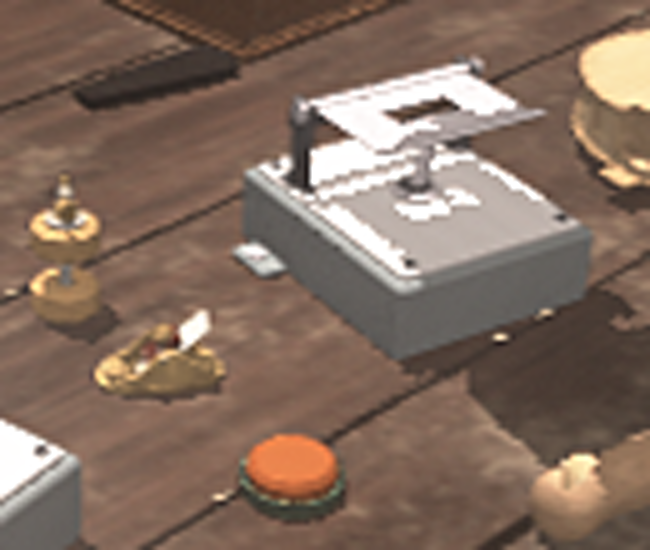

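View pics/w12.png

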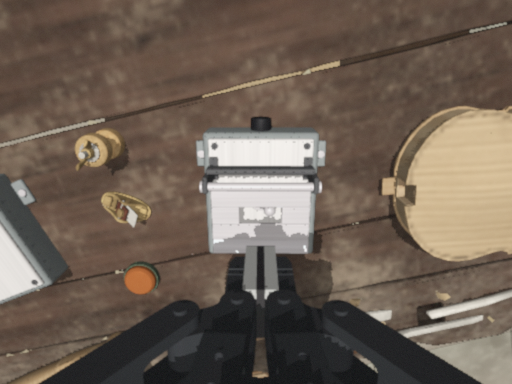

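The guard plane matches its starting (shut) fit. The toggle ball shows right of centre in the slot (270,212), and the plain box and loose things are unchanged.

```bash
python3 -c "
from rig import *
print(finish_job())"
```

```text
the job is handed in; nothing more can be done
None
```

The job is done and handed in at about 13 s. With the shut fingers I lifted the guard by its lip and tipped it back onto its stop. I then pushed the toggle over from left to right and nudged the guard forward from behind, so that it dropped shut.

**Last checks:**
- **Guard:** the fitted plate slope and height match the first picture (slope -0.0098 against -0.0103, height 93.0 against 93.1 mm), so it is shut.
- **Toggle:** seen leaning to the right while the guard was open, and its ball still shows right of centre through the slot.
- **Plain switch and loose things:** no pixel change in the scene view around any of them.
- **Forces:** no reading after a move showed more than about 1 N. I did not record peaks during the moves.
- **Robot:** the fingertips were about 150 mm above the guard, touching nothing.

**What went wrong on the way:** one move was refused for an out-of-range turn, so nothing moved, and I repeated it in two parts. One retreat ended well short of its target (about 95 mm low and 30 mm to the left), without contact.

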